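# Find the high setter on a kiln shelf

## Robot

A 6-joint arm with a two-finger parallel gripper is mounted at the origin on the work surface. World frame = base frame: x ahead of the robot, y to its left, z up, the work surface at z = 0. Lengths are in mm, angles in degrees, forces in N, time in s.
With the tool pointing down it reaches from about 350 to 850 mm from the base axis. Payload 8.1 kg.
Tool frame: the origin (TCP) lies midway between the tips of the shut fingers; the grasp point (between the pads) lies 19 mm behind it; x points along the fingers, y is the direction in which the jaws open and shut, and the axes are right-handed (so a half turn about x gives the same grasp; the last joint's range is limited). The gripper opens to 85 mm and grips with 20 to 120 N. Pads are 22 mm wide; open, the fingers measure 114 mm over their backs; the gripper's body (76 mm by 85 mm) begins 54 mm behind the grasp point. The pads swing forward as they close: fully open they stand 13 mm farther back than shut.
Start: joints at [71.941, 7.471, 85.268, -0, 87.261, -4.893], TCP at [136.647, 584.237, 231.292] pointing down, gripper open.
Joint ranges: [-169.43, 169.43], [-51.17, 129.36], [1.28, 143.12], [-76.62, 256.62], [0, 156.53], [-152.29, 152.29]. Speed limits (degrees/s): [136.94, 136.94, 159.86, 180, 180, 180].

## Interface

Orientations are given as [roll, pitch, yaw] about the fixed x, y, z axes, in that order (R = Rz(yaw) Ry(pitch) Rx(roll)).
In Python, from bench import sense, snapshot, hand_in gives the robot as it stands.
- The arm moves only by the tool drive_tool, never from a script. Its argument "deltas" is a list of rows, each a list of 7 numbers: the closure in counts, from 0 (fully open) to 255 (shut), then the shift along the tool's x, y, z in m, then the turn, a rotation vector about the tool's x, y, z in rad. A call has exactly 10 rows; each row is the pose to reach, as a shift and turn from the pose commanded when the call began, along the tool's axes at that moment; what a row does not reach only later rows make up. A row lasts 1/12 s, in which the tool goes at most 41.7 mm and 7.16 degrees, less where a joint would pass 70% of its speed; a pose out of reach is approached as far as the arm can. A call with a gripper value outside its range is refused whole. The fingers move at their own pace and stop on an object; "squeeze" is the grip in N (left out, the last holds). Time passes only in rows, so rows that repeat a pose let the fingers close, or fill a call up. It gives the time, the measured TCP pose, the force and the opening at its end, in the units of the state.
- sense(): the state, without advancing time (a new reading comes with each control period).
- snapshot(name): name is "scene" or "top" or "wrist"; returns a dict with "frame" (384x512x3 uint8, blue, green, red), "fx", "fy", "cx", "cy" (pixels), "rvec" (rotation vector, rad) and "tvec" (3), from world to camera coordinates, as OpenCV has them. Camera axes: x right, y down, z forward; pixel columns grow to the right and rows downward; lengths in mm; the calibration is good to about 2 mm. A picture is of the moment at which its call begins. There is no depth.
- hand_in(): hands the job in, once; it reports no verdict.
The state is a dict: "time": time; "joint_pos": joint angles; "qd": joint speeds; "joint_efforts": joint torques, N m; "tool_pos": TCP position; "tcp_rot": TCP orientation; "ft_force": force on the tool from outside, world axes, zero at the start; "wrist_torque": the same for the moment, N m; "finger_gap": finger opening in mm.
Only numpy, scipy, OpenCV 4.12 (cv2) and the standard library are available. Lean on these libraries where they do the work, as an engineer would, in place of code of your own. Each camera call takes 0.05 s, during which the arm holds its last target.

## Task

One of the four round setters on the kiln shelf stands higher than the rest. Touch the feeler's sprung foot to the middle of each setter in turn, so that it gives a few millimetres but never reaches its stop, working from the notched end of the shelf to the other end, to find the high one, then stand the feeler upright back on the bench. Finally lay the rubbing brick flat and centred on the high setter, and leave the other things on the bench where they are.

Things in the scene. Friction and masses are not known exactly. Their poses are not given: they have to be found in the camera images.
- kiln_shelf: pale refractory kiln shelf, a slab 120 (x) x 330 (y) x 20 mm high, fixed flat on the bench; origin at the centre of its underside, long side along its y. Its +y end (roughly towards the robot's left) has a 40 mm wide, 45 mm deep open notch. Four setters stand fast on it in a row along y, at y = 84, 12, -60, -132 mm
- place1 (a point): centre of the first setter counted from the notched end, under the setter, at the level of the shelf's upper face (20 mm above the bench). The four setters are round rigid discs 60 mm across, all looking alike: three are 9 to 11 mm high (tops 29 to 31 mm above the bench); one, at any of the four places, is 16 mm high (top 36 mm above the bench)
- place2 (a point): centre of the second setter counted from the notched end, at the level of the shelf's upper face (20 mm above the bench), under the setter
- place3 (a point): centre of the third setter counted from the notched end, at the level of the shelf's upper face (20 mm above the bench), under the setter
- place4 (a point): centre of the fourth setter counted from the notched end, at the level of the shelf's upper face (20 mm above the bench), under the setter
- feeler: loose feeler standing upright, 130 mm tall, 0.18 kg: a wooden handle 26 x 26 mm square, from 30 to 130 mm height, over a round steel foot 40 mm across and 12 mm high on a sprung stem; origin at the centre of the foot's flat underside while the foot is fully out, z up the handle, x and y square to the handle's faces; grip the handle only
- feeler_foot (a joint): how far the feeler's foot is pushed up towards the handle, in m: 0 is fully out (as it stands on the bench), 0.012 is the stop. It starts to give at 2.5 N and takes 0.5 N more per mm
- feeler_tip (a point): centre of the flat underside of the feeler's foot, the face that touches; moves with the foot
- rubbing_brick: loose dark grey abrasive rubbing brick, 100 (x) x 45 (y) x 42 mm high, about 0.45 kg, lying flat; origin at the centre of its underside
- kiln_post: loose upright square refractory post, 38 x 38 x 65 mm; bystander, between robot and shelf; origin at the centre of its underside
- rib: flat wooden rib lying on the bench, 60 x 80 x 7 mm; bystander, between robot and shelf; origin at the centre of its underside
- bowl: open terracotta-coloured bowl, 130 mm across, 55 mm high; bystander on the robot's left; origin at the centre of its underside
- slip_jar: clear lidded jar, 80 mm across, 90 mm high; bystander on the robot's right; origin at the centre of its underside
Not all that is in view belongs to the job. Leave any green look-alike of the rubbing_brick alone. What is shaped like the feeler but yellow is not meant.

How it is judged (in metres and radians):
On the way, in this order (a step that is already met when the one before it is completed fails the run):
1. the feeler's foot is pressed in at least 1 mm on the first setter from the notched end, within 22 mm of its middle (value of joint feeler_foot above 0.001 m and horizontal distance between feeler_tip and place1 below 0.022 m and z of feeler_tip in the frame of kiln_shelf below 0.045 m), for 0.04 s.
2. the feeler's foot is pressed in at least 1 mm on the second setter from the notched end, within 22 mm of its middle (value of joint feeler_foot above 0.001 m and horizontal distance between feeler_tip and place2 below 0.022 m and z of feeler_tip in the frame of kiln_shelf below 0.045 m), for 0.04 s.
3. the feeler's foot is pressed in at least 1 mm on the third setter from the notched end, within 22 mm of its middle (value of joint feeler_foot above 0.001 m and horizontal distance between feeler_tip and place3 below 0.022 m and z of feeler_tip in the frame of kiln_shelf below 0.045 m), for 0.04 s.
4. the feeler's foot is pressed in at least 1 mm on the fourth setter from the notched end, within 22 mm of its middle (value of joint feeler_foot above 0.001 m and horizontal distance between feeler_tip and place4 below 0.022 m and z of feeler_tip in the frame of kiln_shelf below 0.045 m), for 0.04 s.
5. the feeler stands upright on the bench, let go (angle between feeler's own z axis and vertical below 0.08 rad and height (world z) of feeler_tip between -0.004 and 0.005 m and contact force between feeler and the fingers below 0.1 N), for 0.2 s.
6. the brick lies flat and centred on the high setter (z of rubbing_brick in the frame of kiln_shelf between 0.0335 and 0.039 m and angle between rubbing_brick's own z axis and vertical below 0.06 rad and (horizontal distance between rubbing_brick and place1 below 0.018 m or horizontal distance between rubbing_brick and place2 below 0.018 m or horizontal distance between rubbing_brick and place3 below 0.018 m or horizontal distance between rubbing_brick and place4 below 0.018 m)), for 0.2 s.
At the end, for the whole second after the job is handed in: The rubbing brick lies flat (within 0.06 rad) on the highest setter, its centre within 18 mm of that setter's centre; the feeler stands upright (within 0.08 rad) on the bench; both are released and at rest (all of step 5 and all of step 6 and linear speed of each of rubbing_brick, feeler below 0.02 m/s and contact force between rubbing_brick and the fingers below 0.1 N); the robot touches nothing.
It fails at once if the feeler's foot is pushed in to within 1 mm of its stop (value of joint feeler_foot above 0.011 m).
It fails at once if the kiln post, rib, bowl or slip jar is moved by more than 30 mm (distance of any of kiln_post, rib, bowl, slip_jar from where it was at the start of the episode above 0.03 m).
It also fails if it takes over 72 s, if anything falls off the work surface, if the arm or the gripper's body presses on something with over 40 N, if the wrist force passes 120 N, or if a joint passes its speed limit or range.

## Working session

There is one attempt and no reset: what is moved stays moved. The work goes in short steps, Python scripts to look and compute and a tool call to move; the robot and the scene stay as the last step left them, time stands still between calls to the robot, and variables do not carry over. Pictures are saved under pics/ and viewed, and the job is handed in when it is done.

Besides the shell and the picture viewer there is one more tool, called after "Request:" by a JSON object that holds its "method" and its "body". drive_tool: Moves the arm, as the interface text tells. Its arguments: {"type":"object","properties":{"deltas":{"type":"array","items":{"type":"array","items":{"type":"number"}}},"squeeze":{"type":"number"}},"required":["deltas"]}

```bash
mkdir -p pics; ls; cat > h.py <<'E'
import numpy as np, cv2, json
from bench import sense, snapshot
def shot(n,fn):
    s=snapshot(n); cv2.imwrite('pics/%s.png'%fn,s['frame'])
    np.save('pics/%s.npy'%fn,{k:s[k] for k in s if k!='frame'},allow_pickle=True)
    return s
def load(fn): return np.load('pics/%s.npy'%fn,allow_pickle=True).item()
def K(s): return np.array([[s['fx'],0,s['cx']],[0,s['fy'],s['cy']],[0,0,1.]])
def back(s,uv,z):
    R=cv2.Rodrigues(np.array(s['rvec'],float))[0]; t=np.array(s['tvec'],float).ravel()
    d=R.T@np.linalg.solve(K(s),[uv[0],uv[1],1.]); o=-R.T@t
    return o+d*(z-o[2])/d[2]
def proj(s,P):
    return cv2.projectPoints(np.array(P,float).reshape(-1,3),np.array(s['rvec'],float),np.array(s['tvec'],float),K(s),None)[0].reshape(-1,2)
def crop(fn,x0,y0,x1,y1,k,out):
    im=cv2.imread('pics/%s.png'%fn)[y0:y1,x0:x1]
    cv2.imwrite('pics/%s.png'%out,cv2.resize(im,None,fx=k,fy=k,interpolation=cv2.INTER_CUBIC))
E
python3 - <<'E'
from h import *
for n in ['scene','top','wrist']:
    s=shot(n,n+'0'); print(n,s['fx'],s['fy'],s['cx'],s['cy'],s['rvec'],s['tvec'])
print(sense())
E
```

```text
pics
scene 420.50188279578026 420.50188279578026 249.92927490787423 185.25015272512755 [ 2.05850118  1.28036606 -0.54783086] [-215.84424435 -249.34152067 1472.54089928]
top 434.66691330787324 434.66691330787324 254.85330639374433 196.9890217110011 [ 2.15500575 -2.13385607  0.1504652 ] [  -7.64916015  451.36368361 1277.75463016]
wrist 267.87592490240615 267.87592490240615 256.36826852146635 197.53845032352936 [-2.25614235 -1.79096826 -0.28209708] [-598.56223584  -41.18984751  380.25385887]
{'time': 0.15, 'joint_pos': array([ 7.19410818e+01,  7.50685882e+00,  8.53144132e+01,  2.09602110e-05,
        8.72616037e+01, -4.89317622e+00]), 'qd': array([ 0.10704182, -0.14608222, -0.18501505, -0.10309254, -0.13240046,
       -0.08653783]), 'joint_efforts': array([ 6.02402688e-04, -5.70065618e+01, -5.01157022e+01, -2.84618218e-04,
        9.71164147e-03, -3.21451614e-05]), 'tool_pos': array([136.51006837, 583.8338778 , 230.47289917]), 'tcp_rot': array([ -94.90764942,   89.91712428, -108.07339237]), 'ft_force': array([-0.62286062,  0.90627026, -0.08920062]), 'wrist_torque': array([-0.00753904,  0.01832151,  0.0240928 ]), 'finger_gap': 85.87487117354253}
```

View pics/scene0.png

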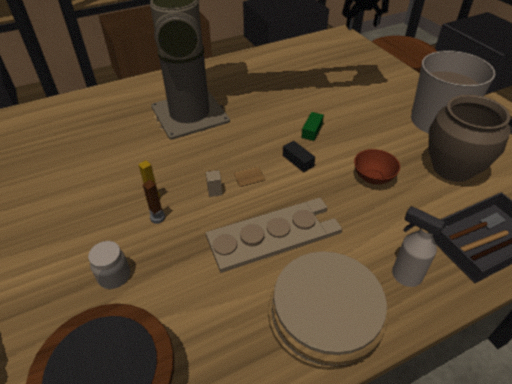

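View pics/top0.png

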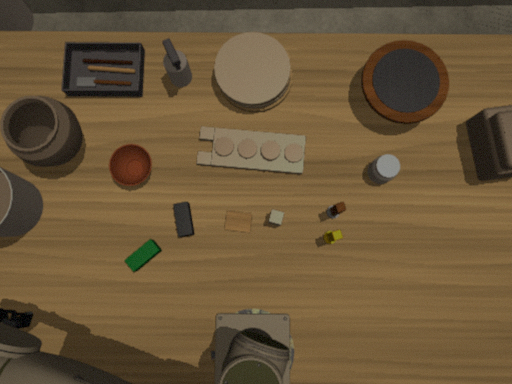

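View pics/wrist0.png

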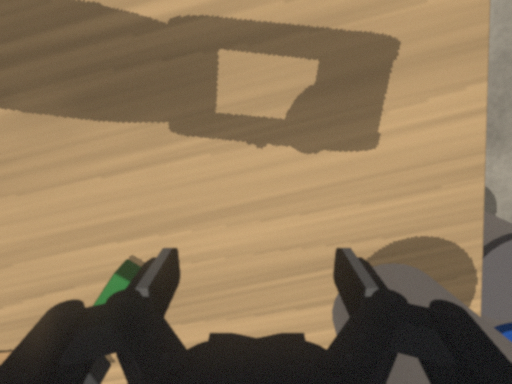

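The candidates for the feeler are the brown-handled one (top 337,209; scene 152,195) and the yellow look-alike (top 333,237; scene 147,172). For the brick they are the dark one (top 183,219; scene 298,155) and the green one (top 143,255). By the description I choose brown and dark grey, and check both in crops.

```bash
python3 - <<'E'
from h import *
crop('top0',300,185,370,255,8,'c1')
crop('top0',185,115,315,185,6,'c2')
crop('top0',160,190,300,250,5,'c3')
crop('scene0',110,140,190,240,6,'c4')
E
```

```text
(no output)
```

View pics/c1.png

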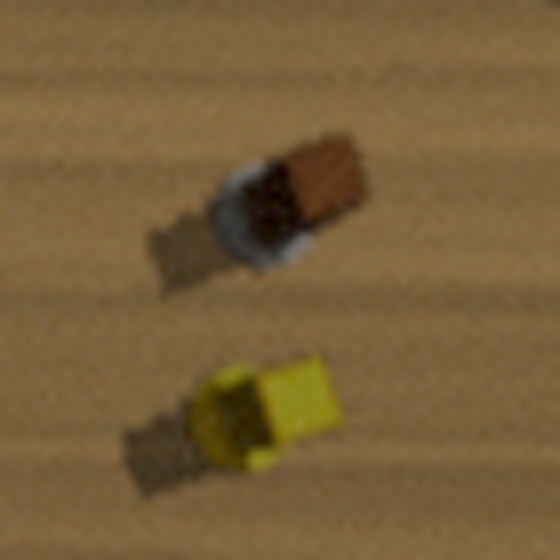

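View pics/c2.png

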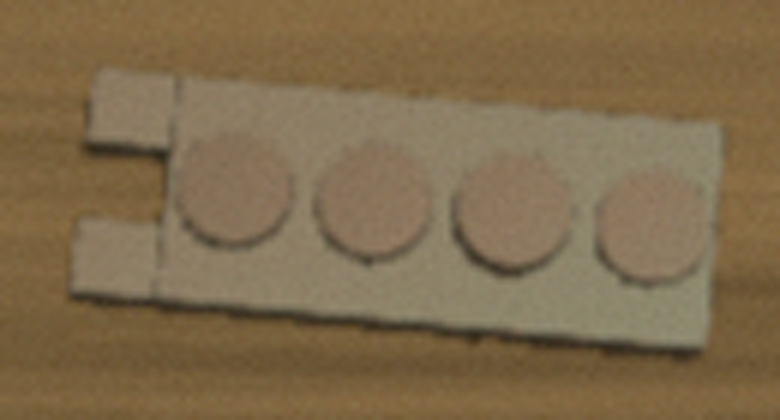

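View pics/c3.png

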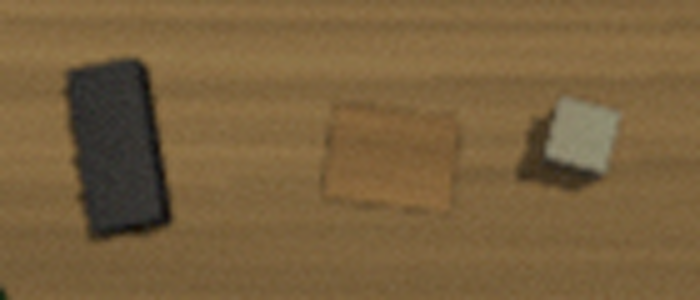

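View pics/c4.png

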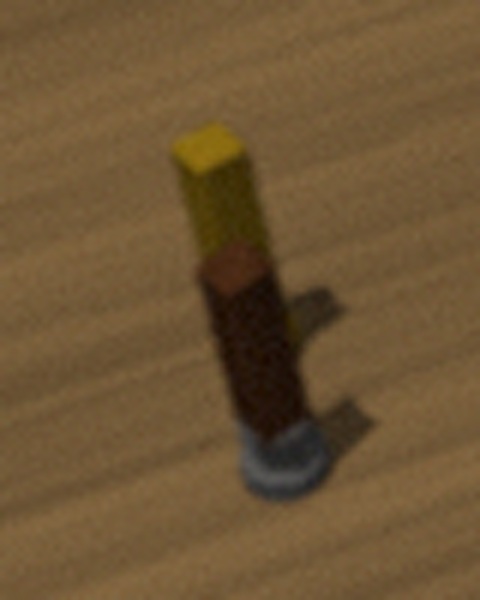

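```bash
cat >> h.py <<'E'
def uncrop(P,x0,y0,k): return [(x0+(X+.5)/k-.5, y0+(Y+.5)/k-.5) for X,Y in P]
def rect(x,y,a,lx,ly,z):
    c,s=np.cos(np.radians(a)),np.sin(np.radians(a))
    return [(x+c*u-s*v,y+s*u+c*v,z) for u,v in [(lx/2,ly/2),(lx/2,-ly/2),(-lx/2,-ly/2),(-lx/2,ly/2)]]
def circ(x,y,r,z,n=24): return [(x+r*np.cos(t),y+r*np.sin(t),z) for t in np.linspace(0,2*np.pi,n,endpoint=False)]
E
python3 - <<'E'
from h import *
s=load('top0')
def rep(n,P,x0,y0,k,z):
    W=np.array([back(s,p,z)[:2] for p in uncrop(P,x0,y0,k)])
    print(n,W.mean(0).round(1)); 
    for i in range(len(W)):
        e=W[(i+1)%len(W)]-W[i]; print('   ',W[i].round(1),np.hypot(*e).round(1),np.degrees(np.arctan2(e[1],e[0])).round(1))
rep('feel',[(284,165),(350,132),(370,188),(305,230)],300,185,8,130)
rep('shelf',[(722,123),(700,350),(70,297),(98,68)],185,115,6,20)
rep('set',[(237,190),(374,200),(514,212),(653,226)],185,115,6,30)
rep('brick',[(68,72),(138,62),(160,225),(92,237)],160,190,5,42)
rep('rib',[(332,103),(460,112),(447,212),(323,198)],160,190,5,7)
rep('post',[(562,97),(620,112),(602,172),(545,158)],160,190,5,65)
R=cv2.Rodrigues(np.array(s['rvec']))[0]; print(-R.T@np.array(s['tvec']))
s2=load('scene0')
R=cv2.Rodrigues(np.array(s2['rvec']))[0]; print(-R.T@np.array(s2['tvec']))
E
```

```text
feel [ 411.7 -241.7]
    [ 416.4 -226.8] 26.0 -63.0
    [ 428.2 -249.9] 20.6 -161.5
    [ 408.6 -256.5] 27.2 123.1
    [ 393.8 -233.7] 23.7 17.0
shelf [602.   11.1]
    [ 649.1 -156.7] 120.5 174.3
    [ 529.2 -144.7] 324.0 85.6
    [553.9 178.4] 122.3 -5.1
    [675.7 167.4] 325.2 -94.7
set [600.5 -13.3]
    [608.5  93. ] 70.4 -93.8
    [603.9  22.7] 71.9 -94.5
    [598.2 -49. ] 71.4 -95.4
    [ 591.5 -120. ] 213.7 85.4
brick [380.9 211.2]
    [426.5 240.5] 42.2 -81.2
    [433.  198.9] 98.4 -170.5
    [335.9 182.7] 40.7 100.6
    [328.4 222.7] 99.8 10.3
rib [381.2  48.5]
    [413.4  84.9] 78.6 -93.5
    [408.7   6.4] 61.6 173.3
    [347.5  13.6] 76.0 84.1
    [355.2  89.2] 58.4 -4.3
post [389.6 -65.8]
    [411.7 -53.9] 35.0 -104.1
    [403.2 -87.9] 36.8 163.5
    [367.9 -77.4] 34.2 76.7
    [375.8 -44.2] 37.2 -15.2
[ 262.85815086   -9.78748723 1329.3812008 ]
[1196.23570045 -329.3241365   858.89603205]
```

```bash
cat >> h.py <<'E'
from scipy.spatial.transform import Rotation as Ro
def cur():
    st=sense(); return np.array(st['tool_pos']),Ro.from_euler('xyz',st['tcp_rot'],degrees=True),st
def Rdown(yaw):  # tool x down, tool y (jaw) at world yaw deg
    a=np.radians(yaw); x=np.array([0,0,-1.]); y=np.array([np.cos(a),np.sin(a),0]); return Ro.from_matrix(np.stack([x,y,np.cross(x,y)],1))
def delta(pos,yaw):
    p,R,st=cur(); d=R.inv().apply(np.array(pos,float)-p)/1000; w=(R.inv()*Rdown(yaw)).as_rotvec()
    print('t',st['time'],'p',p.round(1),'jaw',jawyaw(R),'F',np.round(st['ft_force'],2),'gap',round(st['finger_gap'],1),'q',np.round(st['joint_pos'],0))
    print('  delta',d.round(4),w.round(4),'rows>=',np.ceil(max(np.linalg.norm(d)/.0417,np.degrees(np.linalg.norm(w))/7.16)))
def jawyaw(R):
    y=R.as_matrix()[:,1]; return round(float(np.degrees(np.arctan2(y[1],y[0]))),2)
E
cat > ov.py <<'E'
from h import *
import sys
def draw(fn,x0,y0,x1,y1,k,polys,out):
    s=load(fn); im=cv2.imread('pics/%s.png'%fn)[y0:y1,x0:x1]; im=cv2.resize(im,None,fx=k,fy=k,interpolation=cv2.INTER_CUBIC)
    for P,c in polys:
        q=(proj(s,P)-[x0-.5,y0-.5])*k-.5
        cv2.polylines(im,[np.round(q).astype(int)],True,c,1)
    cv2.imwrite('pics/%s.png'%out,im)
E
python3 - <<'E'
from ov import *
p,R,st=cur(); print(R.as_matrix().round(3), jawyaw(R))
fx,fy,fa=411.7,-241.7,22
g=(0,255,0);r=(0,0,255)
F=[(rect(fx,fy,fa,26,26,130),g),(rect(fx,fy,fa,26,26,30),g),(circ(fx,fy,20,0),r),(circ(fx,fy,20,12),r)]
sx,sy,a=602,11.1,-4.9
S=[(rect(sx,sy,a,120,330,20),g)]
ca,sa=np.cos(np.radians(a)),np.sin(np.radians(a))
for v in (84,12,-60,-132): S.append((circ(sx-sa*v,sy+ca*v,30,30),r))
B=[(rect(380.9,211.2,10,100,45,42),g)]
draw('top0',300,185,370,255,6,F,'o1'); draw('scene0',110,150,190,240,5,F,'o2')
draw('top0',185,115,315,185,5,S,'o3'); draw('scene0',190,190,350,280,5,S,'o4')
draw('top0',160,190,220,250,5,B,'o5'); draw('scene0',270,130,330,190,5,B,'o6')
t=[cv2.imread('pics/o%d.png'%i) for i in range(1,7)]
def hs(*l):
    h=max(i.shape[0] for i in l); return np.hstack([cv2.copyMakeBorder(i,0,h-i.shape[0],0,4,0) for i in l])
cv2.imwrite('pics/oA.png',hs(t[0],t[1][:, :370])); cv2.imwrite('pics/oB.png',np.vstack([t[2],cv2.copyMakeBorder(t[3],0,0,0,0,0)[:,:650]])[:600] if False else t[3]); cv2.imwrite('pics/oC.png',hs(t[4],t[5]))
s=load('top0')
print('yellow',back(s,(300+(300+.5)/8-.5,185+(397.5)/8-.5),130),'jar',back(s,(386,165),90),'bowl',back(s,(131,165),55))
E
```

```text
[[-0.     0.228  0.974]
 [-0.001  0.974 -0.228]
 [-1.    -0.001 -0.   ]] 76.83
yellow [ 335.98189019 -230.98724823  130.        ] jar [ 540.77891694 -384.06666575   90.        ] bowl [541.50708456 368.95974128  55.        ]
```

View pics/oA.png

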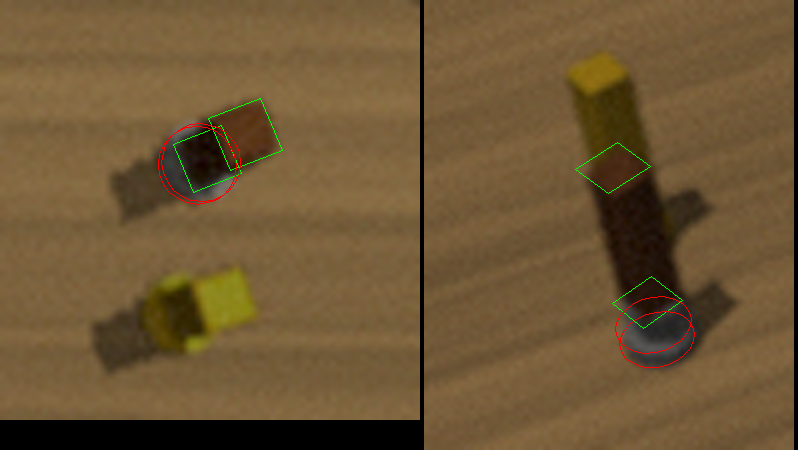

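View pics/o3.png

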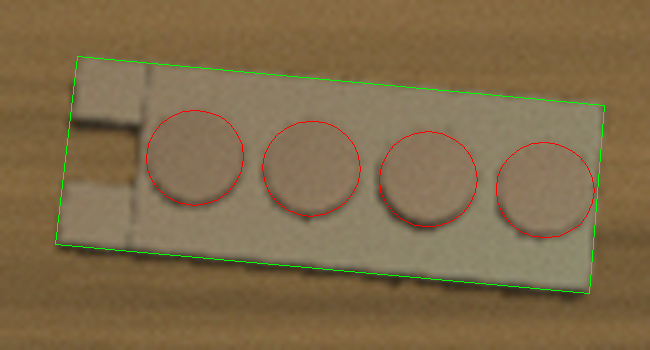

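View pics/oB.png

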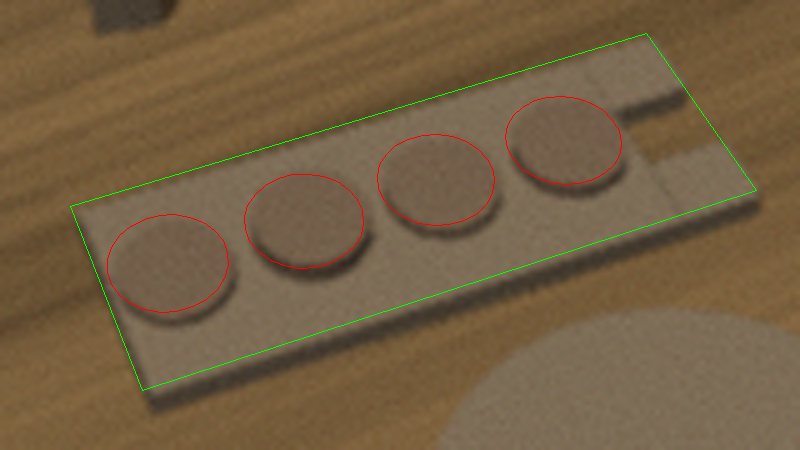

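View pics/oC.png

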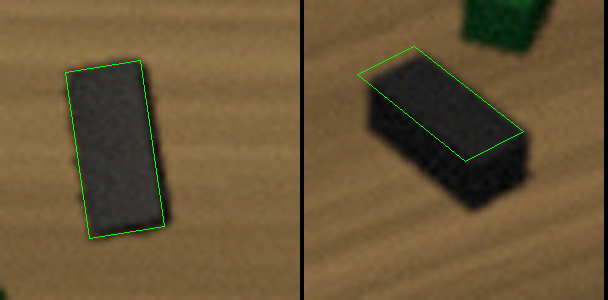

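The crops confirm the choice. The brown handle with the steel foot fits the feeler model, with its top centre at about (327,180) in crop c1. The dark brick matches at 100x45 mm, and the shelf and setter overlays fit within about 1 px. Next is a waypoint in front of the robot.

```bash
python3 - <<'E'
from h import *
delta((480,200,260),10)
E
```

```text
t 0.15 p [136.5 583.8 230.5] jaw 76.83 F [-0.62  0.91 -0.09] gap 85.9 q [72.  8. 85.  0. 87. -5.]
  delta [-0.0292 -0.2956  0.4219] [1.1665e+00 7.0000e-04 1.3000e-03] rows>= 13.0
```

Request:
{"method": "drive_tool", "body": {"deltas": [[0,-0.003,-0.02,0.028,0.08,0,0],[0,-0.006,-0.045,0.064,0.19,0,0],[0,-0.009,-0.07,0.1,0.3,0,0],[0,-0.012,-0.095,0.136,0.41,0,0],[0,-0.015,-0.12,0.171,0.52,0,0],[0,-0.018,-0.144,0.206,0.63,0,0],[0,-0.02,-0.168,0.24,0.74,0,0],[0,-0.022,-0.192,0.274,0.85,0,0],[0,-0.024,-0.215,0.307,0.96,0,0],[0,-0.026,-0.235,0.335,1.05,0,0]]}}

```text
time: 0.98
tool_pos: [409.8, 277.7, 257.2]
tcp_rot: [-141.9, 90.0, 144.5]
ft_force: [0.2, 1.0, 0.2]
finger_gap: 85.4
```

```bash
python3 - <<'E'
from h import *
delta((430,-60,250),-40)
E
```

```text
t 0.9833 p [409.8 277.7 257.2] jaw 16.35 F [0.21 1.   0.19] gap 85.4 q [ 28. -10.  99.   0.  90.  12.]
  delta [ 0.0072 -0.0756  0.3297] [ 0.9835 -0.      0.    ] rows>= 9.0
```

Request:
{"method": "drive_tool", "body": {"deltas": [[0,0.001,-0.007,0.033,0.1,0,0],[0,0.001,-0.015,0.066,0.2,0,0],[0,0.002,-0.022,0.099,0.3,0,0],[0,0.003,-0.03,0.132,0.4,0,0],[0,0.004,-0.038,0.165,0.5,0,0],[0,0.004,-0.045,0.198,0.6,0,0],[0,0.005,-0.053,0.231,0.7,0,0],[0,0.006,-0.06,0.264,0.8,0,0],[0,0.007,-0.068,0.297,0.9,0,0],[0,0.007,-0.075,0.33,0.98,0,0]]}}

```text
time: 1.82
tool_pos: [431.3, -59.8, 249.9]
tcp_rot: [-67.0, 90.0, 163.2]
ft_force: [1.4, -0.7, -0.4]
finger_gap: 85.3
```

```bash
python3 - <<'E'
from h import *
delta((412,-242,215),-68)
E
```

```text
t 1.8167 p [431.3 -59.8 249.9] jaw -39.78 F [ 1.36 -0.67 -0.4 ] gap 85.3 q [-15. -19. 108.   0.  91.  25.]
  delta [0.0349 0.1018 0.1524] [4.925e-01 2.000e-04 2.000e-04] rows>= 5.0
```

Request:
{"method": "drive_tool", "body": {"deltas": [[0,0.004,0.012,0.018,0.06,0,0],[0,0.008,0.025,0.038,0.12,0,0],[0,0.014,0.04,0.06,0.19,0,0],[0,0.019,0.055,0.083,0.27,0,0],[0,0.025,0.072,0.107,0.35,0,0],[0,0.03,0.087,0.13,0.43,0,0],[0,0.033,0.097,0.145,0.48,0,0],[0,0.035,0.102,0.152,0.493,0,0],[0,0.035,0.102,0.152,0.493,0,0],[0,0.035,0.102,0.152,0.493,0,0]]}}

```text
time: 2.65
tool_pos: [413.8, -239.8, 215.0]
tcp_rot: [-86.6, 89.9, 115.7]
ft_force: [1.5, 0.4, 0.0]
finger_gap: 85.5
```

```bash
python3 - <<'E'
from ov import *
delta((412,-242,71),-68)
s=shot('wrist','w1')
fx,fy,fa=411.7,-241.7,22
g=(0,255,0);r=(0,0,255)
F=[(rect(fx,fy,fa,26,26,130),g),(rect(fx,fy,fa,26,26,30),g),(circ(fx,fy,20,0),r),(circ(fx,fy,20,12),r)]
draw('w1',0,0,512,384,1.5,F,'w1o')
E
```

```text
t 2.65 p [ 413.8 -239.8  215. ] jaw -67.67 F [1.51 0.41 0.01] gap 85.5 q [-36. -11. 105.   0.  86.  31.]
  delta [0.144  0.0015 0.0025] [0.0058 0.0001 0.001 ] rows>= 4.0
```

View pics/w1o.png

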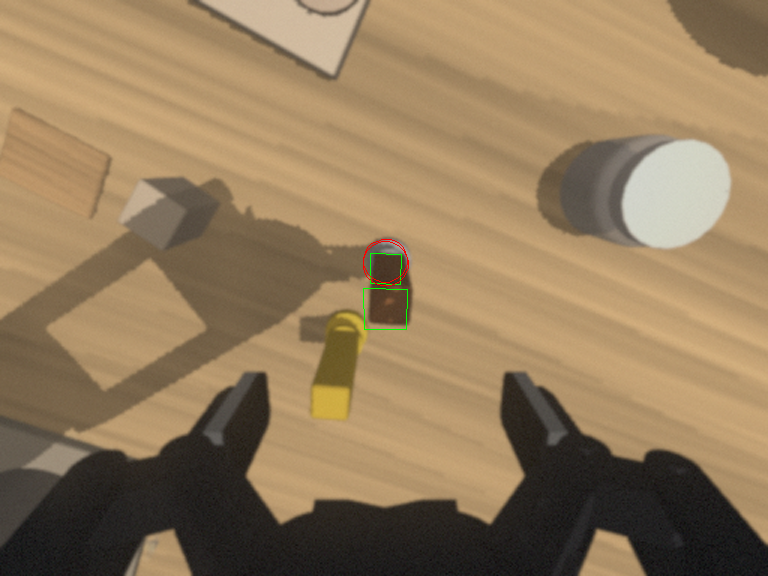

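The overlay agrees: the handle's top face is at (389,305) against a predicted (386,309), about 2 mm off. The yellow look-alike at (332,400) is clear of the fingers. Descending.

Request:
{"method": "drive_tool", "body": {"deltas": [[0,0.012,0,0,0.006,0,0],[0,0.03,0.001,0.001,0.006,0,0],[0,0.05,0.001,0.001,0.006,0,0],[0,0.07,0.001,0.002,0.006,0,0],[0,0.09,0.001,0.002,0.006,0,0],[0,0.11,0.001,0.002,0.006,0,0],[0,0.127,0.001,0.002,0.006,0,0],[0,0.138,0.001,0.002,0.006,0,0],[0,0.142,0.001,0.002,0.006,0,0],[0,0.142,0.001,0.002,0.006,0,0]], "squeeze": 40}}

```text
time: 3.53
tool_pos: [411.9, -240.9, 72.2]
tcp_rot: [-60.1, 89.9, 141.9]
ft_force: [0.4, -0.8, 0.4]
finger_gap: 85.3
```

Request:
{"method": "drive_tool", "body": {"deltas": [[60,0,0,0,0,0,0],[110,0,0,0,0,0,0],[150,0,0,0,0,0,0],[200,0,0,0,0,0,0],[255,0,0,0,0,0,0],[255,0,0,0,0,0,0],[255,0,0,0,0,0,0],[255,0,0,0,0,0,0],[255,0,0,0,0,0,0],[255,0,0,0,0,0,0]], "squeeze": 40}}

```text
time: 4.37
tool_pos: [412.8, -242.3, 73.6]
tcp_rot: [123.4, 89.9, -34.6]
ft_force: [2.4, -1.2, 1.0]
finger_gap: 25.8
```

```bash
python3 - <<'E'
from h import *
delta((430,-200,160),-68)
E
```

```text
t 4.3667 p [ 412.8 -242.3   73.6] jaw -68.07 F [ 2.41 -1.24  1.01] gap 25.8 q [-37.  -4. 114.   0.  70.  32.]
  delta [-0.0864 -0.0327 -0.0318] [-0.0012 -0.0006 -0.0009] rows>= 3.0
```

Request:
{"method": "drive_tool", "body": {"deltas": [[255,-0.005,0,0,0,0,0],[255,-0.015,0,0,0,0,0],[255,-0.03,0,0,0,0,0],[255,-0.045,0,0,0,0,0],[255,-0.06,0,0,0,0,0],[255,-0.075,0,0,0,0,0],[255,-0.084,0,0,0,0,0],[255,-0.086,0,0,0,0,0],[255,-0.086,0,0,0,0,0],[255,-0.086,0,0,0,0,0]], "squeeze": 40}}

```text
time: 5.2
tool_pos: [412.0, -241.7, 158.5]
tcp_rot: [-58.1, 89.9, 143.9]
ft_force: [0.4, -0.3, -1.4]
finger_gap: 26.0
```

```bash
python3 - <<'E'
from h import *
delta((609.3,94.8,145),-68)
shot('scene','s2'); crop('s2',90,100,190,240,4,'s2c')
E
```

```text
t 5.2 p [ 412.  -241.7  158.5] jaw -68.07 F [ 0.39 -0.27 -1.44] gap 26.0 q [-37.  -9. 109.  -0.  80.  32.]
  delta [ 0.0136 -0.2384 -0.3087] [-0.0012  0.0006  0.001 ] rows>= 10.0
```

View pics/s2c.png

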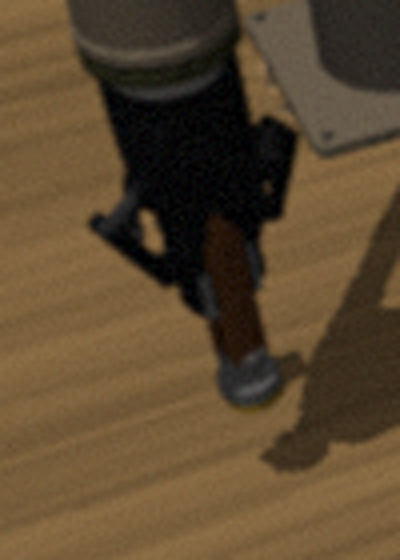

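The feeler is held upright and lifted, with the steel foot at (250,380) in the crop. Now to setter 1.

Request:
{"method": "drive_tool", "body": {"deltas": [[255,0,-0.012,-0.015,0,0,0],[255,0,-0.036,-0.046,0,0,0],[255,0.002,-0.062,-0.08,0,0,0],[255,0.004,-0.088,-0.114,0,0,0],[255,0.006,-0.114,-0.148,0,0,0],[255,0.008,-0.14,-0.182,0,0,0],[255,0.01,-0.166,-0.215,0,0,0],[255,0.012,-0.192,-0.248,0,0,0],[255,0.013,-0.215,-0.279,0,0,0],[255,0.014,-0.23,-0.298,0,0,0]]}}

```text
time: 6.08
tool_pos: [603.3, 86.3, 143.5]
tcp_rot: [-48.1, 89.9, 154.0]
ft_force: [-0.1, -0.9, -2.3]
finger_gap: 26.0
```

```bash
python3 - <<'E'
from h import *
delta((609.3,94.8,115),-68)
E
```

```text
t 6.0833 p [603.3  86.3 143.5] jaw -67.97 F [-0.12 -0.85 -2.32] gap 26.0 q [ 3. 12. 89.  0. 79. 71.]
  delta [ 0.0285 -0.0056 -0.0088] [0.0005 0.0013 0.0014] rows>= 1.0
```

Request:
{"method": "drive_tool", "body": {"deltas": [[255,0.003,-0.003,-0.004,0,0,0],[255,0.009,-0.005,-0.008,0,0,0],[255,0.015,-0.006,-0.009,0,0,0],[255,0.021,-0.006,-0.009,0,0,0],[255,0.026,-0.006,-0.009,0,0,0],[255,0.0285,-0.006,-0.009,0,0,0],[255,0.0285,-0.006,-0.009,0,0,0],[255,0.0285,-0.006,-0.009,0,0,0],[255,0.0285,-0.006,-0.009,0,0,0],[255,0.0285,-0.006,-0.009,0,0,0]]}}

```text
time: 6.92
tool_pos: [609.4, 91.3, 117.4]
tcp_rot: [160.9, 89.9, 2.8]
ft_force: [0.1, 0.4, -1.3]
finger_gap: 25.3
```

```bash
python3 - <<'E'
from ov import *
delta((609.3,94.8,106.6),-68)
s=shot('wrist','w2'); shot('scene','s3')
sx,sy,a=602,11.1,-4.9
g=(0,255,0);r=(0,0,255)
S=[(rect(sx,sy,a,120,330,20),g)]
ca,sa=np.cos(np.radians(a)),np.sin(np.radians(a))
for v in (84,12,-60,-132): S.append((circ(sx-sa*v,sy+ca*v,30,30),r))
draw('w2',0,0,512,384,1.5,S,'w2o')
crop('s3',200,120,360,270,5,'s3c')
E
```

```text
t 6.9167 p [609.4  91.3 117.4] jaw -68.09 F [ 0.11  0.36 -1.26] gap 25.3 q [ 4. 14. 90. -0. 76. 72.]
  delta [ 0.0108 -0.0033 -0.0012] [-0.0015 -0.001  -0.0003] rows>= 1.0
```

View pics/w2o.png

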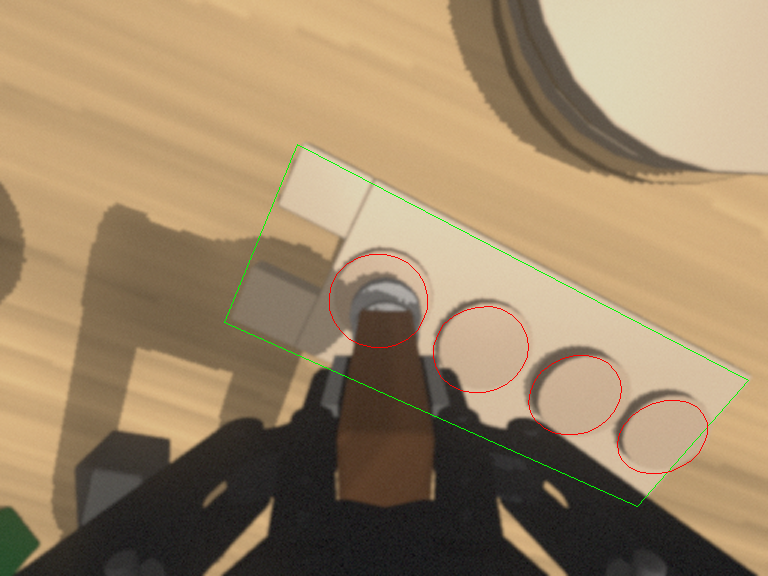

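View pics/s3c.png

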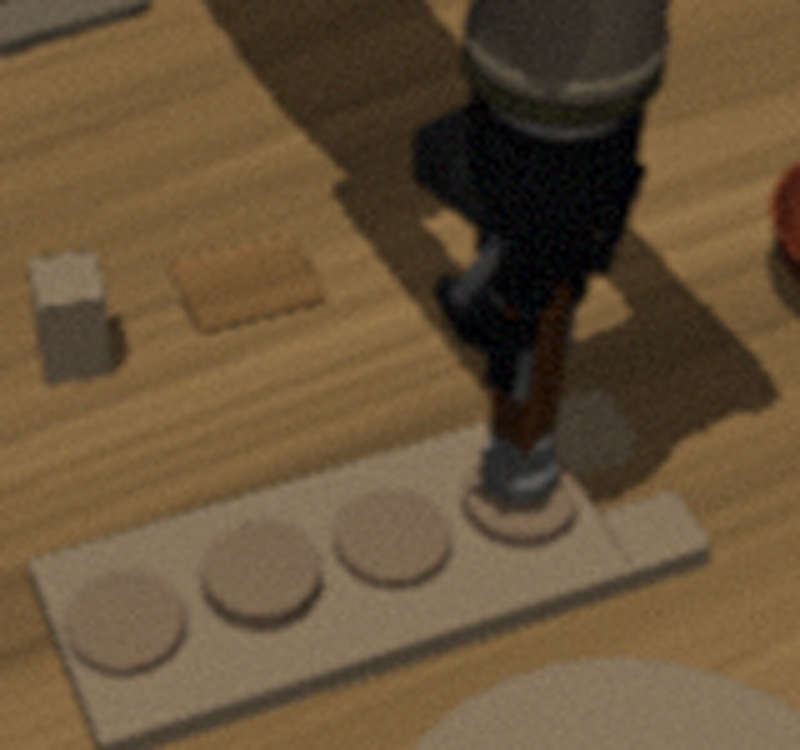

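Foot centre (388,295) lies over setter 1 at (380,300). Now the cautious lowering: first to a height where only the high setter would touch.

Request:
{"method": "drive_tool", "body": {"deltas": [[255,0.002,-0.001,-0.001,0,0,0],[255,0.004,-0.003,-0.001,0,0,0],[255,0.006,-0.003,-0.001,0,0,0],[255,0.008,-0.003,-0.001,0,0,0],[255,0.01,-0.003,-0.001,0,0,0],[255,0.011,-0.003,-0.001,0,0,0],[255,0.011,-0.003,-0.001,0,0,0],[255,0.011,-0.003,-0.001,0,0,0],[255,0.011,-0.003,-0.001,0,0,0],[255,0.011,-0.003,-0.001,0,0,0]]}}

```text
time: 7.85
tool_pos: [609.0, 94.7, 105.9]
tcp_rot: [160.5, 90.0, 2.5]
ft_force: [0.4, -0.1, -2.6]
finger_gap: 25.4
```

```bash
python3 - <<'E'
from h import *
delta((609.3,94.8,101.5),-68)
E
```

```text
t 7.85 p [609.   94.7 105.9] jaw -68.07 F [ 0.41 -0.07 -2.63] gap 25.4 q [ 4. 15. 90. -0. 75. 72.]
  delta [ 0.0044  0.0001 -0.0004] [-0.0012 -0.0002 -0.0001] rows>= 1.0
```

Request:
{"method": "drive_tool", "body": {"deltas": [[255,0.001,0,0,0,0,0],[255,0.002,0,0,0,0,0],[255,0.003,0,0,0,0,0],[255,0.004,0,0,0,0,0],[255,0.005,0,0,0,0,0],[255,0.006,0,0,0,0,0],[255,0.006,0,0,0,0,0],[255,0.006,0,0,0,0,0],[255,0.006,0,0,0,0,0],[255,0.006,0,0,0,0,0]]}}

```text
time: 8.68
tool_pos: [609.1, 94.7, 100.0]
tcp_rot: [159.6, 90.0, 1.5]
ft_force: [0.9, 0.3, 3.3]
finger_gap: 25.5
```

```bash
python3 - <<'E'
from h import *
delta((609.3,94.8,101.5),-68)
s=shot('scene','s4'); crop('s4',270,180,330,240,10,'s4c')
E
```

```text
t 8.6833 p [609.1  94.7 100. ] jaw -68.07 F [0.93 0.25 3.28] gap 25.5 q [ 4. 15. 90. -0. 74. 72.]
  delta [-0.0015  0.     -0.0002] [-0.0012 -0.0006 -0.0002] rows>= 1.0
```

View pics/s4c.png

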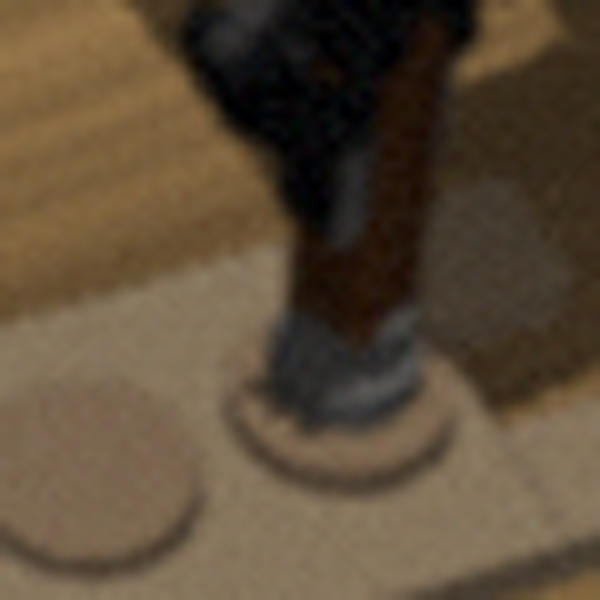

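The foot is down on setter 1, with the disc rim visible all round at (340,420) in the crop. Force rose about 5 N, so the foot gave roughly 4 mm, and this is a low setter. On to setter 2.

Request:
{"method": "drive_tool", "body": {"deltas": [[255,-0.008,0,0,0,0,0],[255,-0.02,0,0,0,0,0],[255,-0.025,0.012,0.006,0,0,0],[255,-0.025,0.03,0.015,0,0,0],[255,-0.025,0.05,0.025,0,0,0],[255,-0.025,0.061,0.03,0,0,0],[255,-0.022,0.065,0.032,0,0,0],[255,-0.017,0.065,0.032,0,0,0],[255,-0.013,0.065,0.032,0,0,0],[255,-0.013,0.065,0.032,0,0,0]]}}

```text
time: 9.57
tool_pos: [602.4, 23.4, 111.0]
tcp_rot: [-34.8, 89.8, 167.1]
ft_force: [0.2, -0.4, -2.2]
finger_gap: 25.7
```

```bash
python3 - <<'E'
from h import *
delta((604.5,22.5,106),-68)
E
```

```text
t 9.5667 p [602.4  23.4 111. ] jaw -68.04 F [ 0.18 -0.42 -2.2 ] gap 25.7 q [-3. 13. 92.  0. 75. 65.]
  delta [ 0.005   0.0016 -0.0016] [-0.0008  0.0022  0.0015] rows>= 1.0
```

Request:
{"method": "drive_tool", "body": {"deltas": [[255,0.001,0.001,-0.001,0,0,0],[255,0.002,0.0015,-0.0015,0,0,0],[255,0.003,0.0015,-0.0015,0,0,0],[255,0.004,0.0015,-0.0015,0,0,0],[255,0.005,0.0015,-0.0015,0,0,0],[255,0.005,0.0015,-0.0015,0,0,0],[255,0.005,0.0015,-0.0015,0,0,0],[255,0.005,0.0015,-0.0015,0,0,0],[255,0.005,0.0015,-0.0015,0,0,0],[255,0.005,0.0015,-0.0015,0,0,0]]}}

```text
time: 10.4
tool_pos: [605.4, 21.6, 107.9]
tcp_rot: [143.9, 90.0, -14.2]
ft_force: [-0.0, 0.8, -1.7]
finger_gap: 25.9
```

```bash
python3 - <<'E'
from h import *
delta((604.5,22.5,100),-68)
E
```

```text
t 10.4 p [605.4  21.6 107.9] jaw -68.07 F [-0.05  0.75 -1.72] gap 25.9 q [-3. 13. 92. -0. 75. 65.]
  delta [ 0.0079 -0.0012  0.0006] [-0.0012 -0.0001 -0.0001] rows>= 1.0
```

Request:
{"method": "drive_tool", "body": {"deltas": [[255,0.001,0,0,0,0,0],[255,0.002,0,0,0,0,0],[255,0.003,0,0,0,0,0],[255,0.004,0,0,0,0,0],[255,0.005,0,0,0,0,0],[255,0.006,0,0,0,0,0],[255,0.007,0,0,0,0,0],[255,0.007,0,0,0,0,0],[255,0.007,0,0,0,0,0],[255,0.007,0,0,0,0,0]]}}

```text
time: 11.23
tool_pos: [605.5, 21.7, 101.0]
tcp_rot: [151.8, 90.0, -6.3]
ft_force: [-1.5, 1.0, 3.0]
finger_gap: 25.9
```

```bash
python3 - <<'E'
from h import *
delta((604.5,22.5,100),-68)
E
```

```text
t 11.2333 p [605.5  21.7 101. ] jaw -68.07 F [-1.5   0.99  2.97] gap 25.9 q [-3. 14. 92. -0. 74. 65.]
  delta [ 0.001  -0.0011  0.0006] [-0.0011 -0.0002 -0.0001] rows>= 1.0
```

Request:
{"method": "drive_tool", "body": {"deltas": [[255,0.001,0,0,0,0,0],[255,0.001,0,0,0,0,0],[255,-0.008,0,0,0,0,0],[255,-0.02,0,0,0,0,0],[255,-0.025,0.015,0.008,0,0,0],[255,-0.025,0.035,0.018,0,0,0],[255,-0.025,0.055,0.029,0,0,0],[255,-0.02,0.0635,0.033,0,0,0],[255,-0.015,0.0635,0.033,0,0,0],[255,-0.013,0.0635,0.033,0,0,0]]}}

```text
time: 12.07
tool_pos: [598.1, -49.6, 113.0]
tcp_rot: [-54.8, 89.9, 147.0]
ft_force: [-0.4, -0.3, -2.0]
finger_gap: 25.6
```

```bash
python3 - <<'E'
from h import *
delta((598.3,-49.5,106),-68)
E
```

```text
t 12.0667 p [598.1 -49.6 113. ] jaw -68.14 F [-0.4  -0.31 -2.01] gap 25.6 q [-10.  12.  92.   0.  75.  58.]
  delta [ 0.007   0.     -0.0002] [-0.0025  0.0007  0.001 ] rows>= 1.0
```

Request:
{"method": "drive_tool", "body": {"deltas": [[255,0.001,0,0,0,0,0],[255,0.002,0,0,0,0,0],[255,0.003,0,0,0,0,0],[255,0.004,0,0,0,0,0],[255,0.005,0,0,0,0,0],[255,0.006,0,0,0,0,0],[255,0.006,0,0,0,0,0],[255,0.006,0,0,0,0,0],[255,0.006,0,0,0,0,0],[255,0.006,0,0,0,0,0]]}}

```text
time: 12.9
tool_pos: [598.8, -49.4, 108.1]
tcp_rot: [169.0, 90.0, 10.9]
ft_force: [-0.2, 2.2, 1.9]
finger_gap: 25.5
```

```bash
python3 - <<'E'
from h import *
delta((598.3,-49.5,106),-68)
E
```

```text
t 12.9 p [598.8 -49.4 108.1] jaw -68.07 F [-0.24  2.24  1.94] gap 25.5 q [-10.  13.  93.   0.  75.  58.]
  delta [ 0.0021 -0.0001  0.0005] [-0.0011 -0.0006 -0.0001] rows>= 1.0
```

Request:
{"method": "drive_tool", "body": {"deltas": [[255,0.001,0,0,0,0,0],[255,0.002,0,0,0,0,0],[255,0.0025,0,0,0,0,0],[255,0.0025,0,0,0,0,0],[255,0.0025,0,0,0,0,0],[255,0.0025,0,0,0,0,0],[255,0.0025,0,0,0,0,0],[255,0.0025,0,0,0,0,0],[255,0.0025,0,0,0,0,0],[255,0.0025,0,0,0,0,0]]}}

```text
time: 13.73
tool_pos: [598.7, -49.6, 105.4]
tcp_rot: [148.0, 90.0, -10.1]
ft_force: [0.4, 0.9, 3.7]
finger_gap: 25.5
```

```bash
python3 - <<'E'
from h import *
delta((592.2,-121.3,106),-68)
s=shot('scene','s5'); crop('s5',210,170,290,250,7,'s5c')
E
```

```text
t 13.7333 p [598.7 -49.6 105.4] jaw -68.07 F [0.41 0.88 3.75] gap 25.5 q [-10.  13.  93.  -0.  74.  58.]
  delta [-0.0006  0.0641  0.0328] [-0.0012 -0.0004 -0.0003] rows>= 2.0
```

View pics/s5c.png

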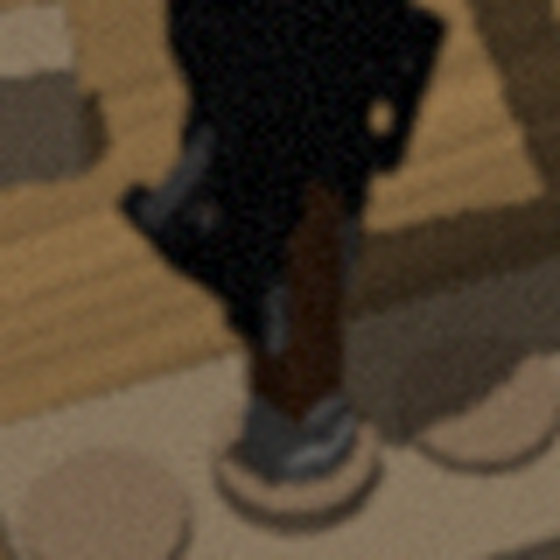

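Contact on setter 3 came about 6 mm higher than on the first two (3.8 N already at TCP 108, where setters 1 and 2 gave none). So setter 3 is high, and the picture shows the foot inside its rim at (300,460) in the crop. On to setter 4.

Request:
{"method": "drive_tool", "body": {"deltas": [[255,-0.008,0,0,0,0,0],[255,-0.018,0,0,0,0,0],[255,-0.022,0.012,0.006,0,0,0],[255,-0.022,0.03,0.015,0,0,0],[255,-0.022,0.05,0.025,0,0,0],[255,-0.022,0.061,0.031,0,0,0],[255,-0.018,0.064,0.033,0,0,0],[255,-0.012,0.064,0.033,0,0,0],[255,-0.007,0.064,0.033,0,0,0],[255,-0.005,0.064,0.033,0,0,0]]}}

```text
time: 14.62
tool_pos: [590.9, -120.2, 108.4]
tcp_rot: [-45.5, 89.8, 156.5]
ft_force: [0.0, -0.7, -1.7]
finger_gap: 25.7
```

```bash
python3 - <<'E'
from h import *
delta((592.2,-121.3,106),-68)
E
```

```text
t 14.6167 p [ 590.9 -120.2  108.4] jaw -68.04 F [ 0.   -0.71 -1.67] gap 25.7 q [-16.  13.  92.   0.  75.  52.]
  delta [ 0.0024  0.0016 -0.0008] [-0.0007  0.0019  0.0019] rows>= 1.0
```

Request:
{"method": "drive_tool", "body": {"deltas": [[255,0.001,0.001,0,0,0,0],[255,0.002,0.001,0,0,0,0],[255,0.003,0.001,0,0,0,0],[255,0.004,0.001,0,0,0,0],[255,0.005,0.001,0,0,0,0],[255,0.006,0.001,0,0,0,0],[255,0.007,0.001,0,0,0,0],[255,0.007,0.001,0,0,0,0],[255,0.007,0.001,0,0,0,0],[255,0.007,0.001,0,0,0,0]]}}

```text
time: 15.45
tool_pos: [592.2, -122.2, 103.3]
tcp_rot: [136.4, 90.0, -21.7]
ft_force: [-0.2, -1.4, -1.5]
finger_gap: 25.9
```

```bash
python3 - <<'E'
from h import *
delta((592.2,-121.3,100),-68)
E
```

```text
t 15.45 p [ 592.2 -122.2  103.3] jaw -68.07 F [-0.22 -1.39 -1.53] gap 25.9 q [-17.  14.  92.  -0.  74.  52.]
  delta [ 0.0033 -0.0008 -0.0004] [-0.0012 -0.     -0.    ] rows>= 1.0
```

Request:
{"method": "drive_tool", "body": {"deltas": [[255,0.001,0,0,0,0,0],[255,0.002,0,0,0,0,0],[255,0.003,0,0,0,0,0],[255,0.004,0,0,0,0,0],[255,0.0045,0,0,0,0,0],[255,0.0045,0,0,0,0,0],[255,0.0045,0,0,0,0,0],[255,0.0045,0,0,0,0,0],[255,0.0045,0,0,0,0,0],[255,0.0045,0,0,0,0,0]]}}

```text
time: 16.28
tool_pos: [592.4, -122.2, 98.9]
tcp_rot: [142.1, 90.0, -15.9]
ft_force: [-0.7, -0.2, 3.8]
finger_gap: 25.7
```

```bash
python3 - <<'E'
from h import *
delta((412,-242,140),-68)
s=shot('scene','s6'); crop('s6',190,190,270,270,7,'s6c')
E
```

```text
t 16.2833 p [ 592.4 -122.2   98.9] jaw -68.07 F [-0.74 -0.2   3.77] gap 25.7 q [-17.  14.  92.   0.  74.  52.]
  delta [-0.0411  0.0437  0.212 ] [-0.0012 -0.0003 -0.0003] rows>= 6.0
```

View pics/s6c.png

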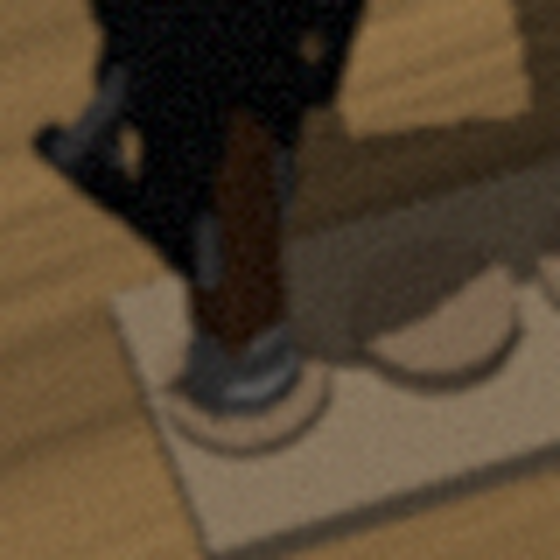

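All four have been touched; on setter 4 the force is about 5.5 N at TCP 98.9 and the foot is within the rim at (245,385) in the crop, so it is low. Now returning the feeler.

Request:
{"method": "drive_tool", "body": {"deltas": [[255,-0.012,0,0,0,0,0],[255,-0.035,0,0,0,0,0],[255,-0.045,0.005,0.02,0,0,0],[255,-0.045,0.012,0.05,0,0,0],[255,-0.045,0.02,0.083,0,0,0],[255,-0.045,0.028,0.116,0,0,0],[255,-0.045,0.036,0.15,0,0,0],[255,-0.035,0.044,0.182,0,0,0],[255,-0.02,0.047,0.197,0,0,0],[255,-0.01,0.048,0.2,0,0,0]]}}

```text
time: 17.17
tool_pos: [422.0, -242.6, 108.0]
tcp_rot: [-23.6, 89.9, 178.2]
ft_force: [-0.5, 0.9, -2.2]
finger_gap: 25.6
```

```bash
python3 - <<'E'
from h import *
delta((425,-242,74),-68)
E
```

```text
t 17.1667 p [ 422.  -242.6  108. ] jaw -68.22 F [-0.51  0.93 -2.23] gap 25.6 q [-36.  -5. 111.  -0.  74.  32.]
  delta [ 0.034   0.0006 -0.003 ] [-0.0038  0.0013  0.0006] rows>= 1.0
```

Request:
{"method": "drive_tool", "body": {"deltas": [[255,0.006,0,0,0,0,0],[255,0.013,0,0,0,0,0],[255,0.02,0,0,0,0,0],[255,0.026,0,0,0,0,0],[255,0.029,0,0,0,0,0],[255,0.031,0,0,0,0,0],[255,0.032,0,0,0,0,0],[255,0.032,0,0,0,0,0],[255,0.032,0,0,0,0,0],[255,0.032,0,0,0,0,0]]}}

```text
time: 18.0
tool_pos: [424.9, -241.6, 77.2]
tcp_rot: [122.3, 90.0, -35.8]
ft_force: [-0.4, -0.0, -1.2]
finger_gap: 25.8
```

```bash
python3 - <<'E'
from h import *
delta((425,-242,73),-68)
s=shot('scene','s7'); crop('s7',110,140,190,240,6,'s7c')
E
```

```text
t 18.0 p [ 424.9 -241.6   77.2] jaw -68.07 F [-0.37 -0.03 -1.25] gap 25.8 q [-36.  -2. 112.  -0.  70.  32.]
  delta [0.0042 0.0004 0.    ] [-0.0012 -0.0004 -0.0006] rows>= 1.0
```

View pics/s7c.png

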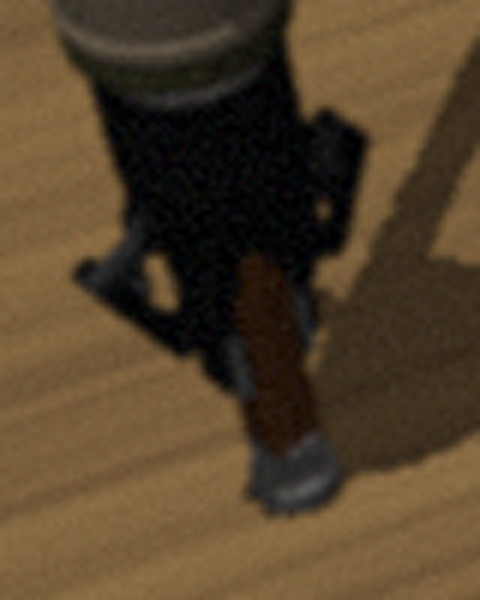

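Request:
{"method": "drive_tool", "body": {"deltas": [[255,0.001,0,0,0,0,0],[255,0.002,0,0,0,0,0],[255,0.003,0,0,0,0,0],[255,0.0035,0,0,0,0,0],[255,0.0035,0,0,0,0,0],[255,0.0035,0,0,0,0,0],[255,0.0035,0,0,0,0,0],[255,0.0035,0,0,0,0,0],[255,0.0035,0,0,0,0,0],[255,0.0035,0,0,0,0,0]]}}

```text
time: 18.88
tool_pos: [424.7, -241.5, 73.4]
tcp_rot: [115.9, 90.0, -42.2]
ft_force: [-0.4, -0.4, 2.3]
finger_gap: 25.4
```

Request:
{"method": "drive_tool", "body": {"deltas": [[255,-0.001,0,0,0,0,0],[255,-0.001,0,0,0,0,0],[255,-0.001,0,0,0,0,0],[150,-0.001,0,0,0,0,0],[120,-0.001,0,0,0,0,0],[90,-0.001,0,0,0,0,0],[50,-0.001,0,0,0,0,0],[0,-0.001,0,0,0,0,0],[0,-0.001,0,0,0,0,0],[0,-0.001,0,0,0,0,0]]}}

```text
time: 19.72
tool_pos: [424.6, -241.4, 74.3]
tcp_rot: [-75.5, 90.0, 126.4]
ft_force: [-0.6, -0.2, 0.4]
finger_gap: 85.5
```

Request:
{"method": "drive_tool", "body": {"deltas": [[0,0,0,0,0,0,0],[0,0,0,0,0,0,0],[0,-0.01,0,0,0,0,0],[0,-0.025,0,0,0,0,0],[0,-0.045,0,0,0,0,0],[0,-0.065,0,0,0,0,0],[0,-0.085,0,0,0,0,0],[0,-0.105,0,0,0,0,0],[0,-0.125,0,0,0,0,0],[0,-0.14,0,0,0,0,0]]}}

```text
time: 20.55
tool_pos: [425.0, -241.7, 217.2]
tcp_rot: [122.3, 89.9, -35.7]
ft_force: [0.3, -0.1, 0.5]
finger_gap: 85.3
```

```bash
python3 - <<'E'
from ov import *
delta((381,100,220),-80)
s=shot('scene','s8'); s=shot('top','t8')
B=[(rect(380.9,211.2,10,100,45,42),(0,255,0)),(rect(425,-241.5,22,26,26,130),(0,255,0)),(circ(425,-241.5,20,0),(0,0,255))]
draw('s8',110,130,210,240,5,B,'s8c')
draw('t8',160,180,360,260,4,B,'t8c')
E
```

```text
t 20.55 p [ 425.  -241.7  217.2] jaw -68.06 F [ 0.26 -0.09  0.53] gap 85.3 q [-36. -10. 104.  -0.  86.  32.]
  delta [-0.0034 -0.3334 -0.0868] [ 0.2083 -0.0015 -0.0019] rows>= 9.0
```

View pics/s8c.png

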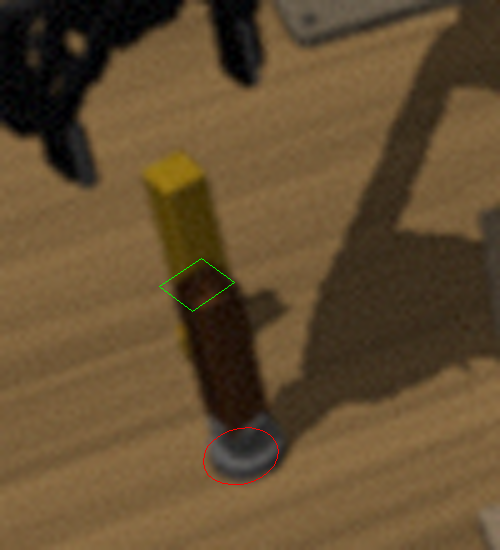

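View pics/t8c.png

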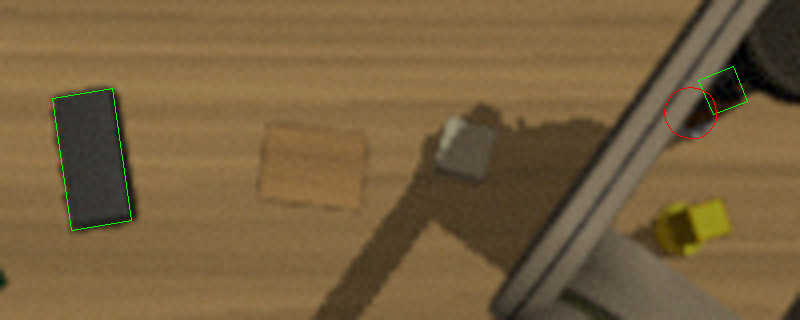

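The feeler stands upright at about (425,-241), foot at (243,452) in the scene crop, with the yellow one untouched. The brick is still at (380.9,211.2). Moving to it.

```bash
python3 - <<'E'
from h import *
delta((400,140,220),-80)
E
```

```text
t 20.65 p [ 426.2 -242.5  218.5] jaw -68.07 F [ 1.2  -0.44 -1.11] gap 85.2 q [-36. -10. 104.  -0.  86.  32.]
  delta [-0.0031 -0.3646 -0.1186] [ 0.2083 -0.004  -0.005 ] rows>= 10.0
```

Request:
{"method": "drive_tool", "body": {"deltas": [[0,-0.001,-0.02,-0.006,0.02,0,0],[0,-0.001,-0.056,-0.018,0.04,0,0],[0,-0.002,-0.093,-0.03,0.06,0,0],[0,-0.002,-0.13,-0.042,0.08,0,0],[0,-0.002,-0.168,-0.054,0.1,0,0],[0,-0.003,-0.206,-0.066,0.12,0,0],[0,-0.003,-0.245,-0.079,0.14,0,0],[0,-0.003,-0.284,-0.092,0.16,0,0],[0,-0.003,-0.323,-0.105,0.18,0,0],[0,-0.003,-0.36,-0.117,0.208,0,0]]}}

```text
time: 21.48
tool_pos: [397.6, 138.3, 216.9]
tcp_rot: [-35.5, 90.0, 154.5]
ft_force: [1.3, 0.2, -0.3]
finger_gap: 85.6
```

```bash
python3 - <<'E'
from h import *
delta((382,211.2,160),-80)
E
```

```text
t 21.4833 p [397.6 138.3 216.9] jaw -80.03 F [ 1.27  0.19 -0.28] gap 85.6 q [ 12. -21. 113.   0.  88.  92.]
  delta [ 0.0569 -0.0745  0.0028] [-0.0005  0.0001  0.0001] rows>= 3.0
```

Request:
{"method": "drive_tool", "body": {"deltas": [[0,0.005,-0.012,0,0,0,0],[0,0.014,-0.03,0.001,0,0,0],[0,0.024,-0.048,0.002,0,0,0],[0,0.034,-0.063,0.003,0,0,0],[0,0.044,-0.072,0.003,0,0,0],[0,0.052,-0.0745,0.003,0,0,0],[0,0.057,-0.0745,0.003,0,0,0],[0,0.057,-0.0745,0.003,0,0,0],[0,0.057,-0.0745,0.003,0,0,0],[0,0.057,-0.0745,0.003,0,0,0]]}}

```text
time: 22.32
tool_pos: [383.3, 208.5, 160.8]
tcp_rot: [178.2, 90.0, 8.2]
ft_force: [-0.3, 0.2, -0.3]
finger_gap: 85.5
```

```bash
python3 - <<'E'
from ov import *
delta((382,211.2,12),-80)
s=shot('wrist','w9')
B=[(rect(380.9,211.2,10,100,45,42),(0,255,0)),(rect(380.9,211.2,10,100,45,0),(0,0,255))]
draw('w9',0,0,512,384,1.5,B,'w9o')
E
```

```text
t 22.3167 p [383.3 208.5 160.8] jaw -80.05 F [-0.33  0.23 -0.27] gap 85.5 q [ 22. -16. 115.  -0.  81. 102.]
  delta [ 0.1488 -0.0029  0.0009] [-0.0008 -0.0008 -0.    ] rows>= 4.0
```

View pics/w9o.png

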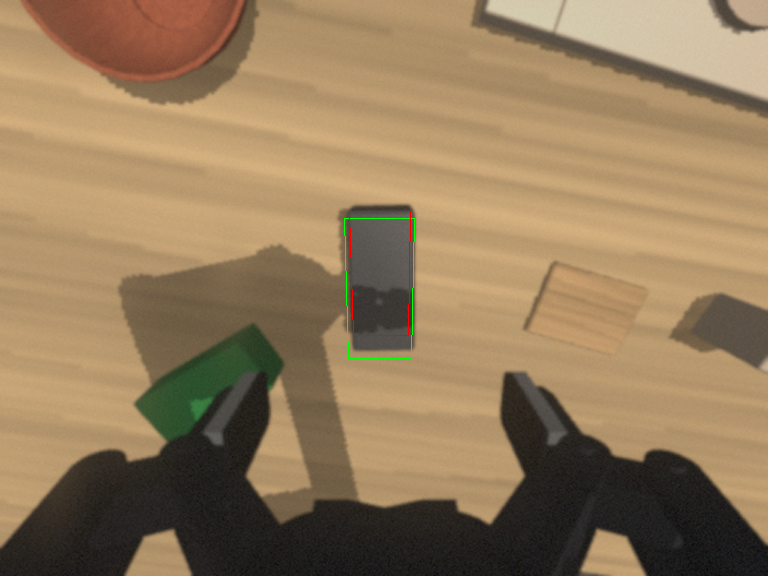

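The dark brick's top face spans (349–413, 212–350), about 5 mm farther out than my estimate, so its centre is near (385.5,211.5). The green look-alike at (210,380) is clear of the fingers. Descending.

Request:
{"method": "drive_tool", "body": {"deltas": [[0,0.012,-0.001,-0.001,0,0,0],[0,0.032,-0.0025,-0.0025,0,0,0],[0,0.055,-0.0025,-0.0025,0,0,0],[0,0.078,-0.0025,-0.0025,0,0,0],[0,0.1,-0.0025,-0.0025,0,0,0],[0,0.12,-0.0025,-0.0025,0,0,0],[0,0.138,-0.0025,-0.0025,0,0,0],[0,0.149,-0.0025,-0.0025,0,0,0],[0,0.154,-0.0025,-0.0025,0,0,0],[0,0.154,-0.0025,-0.0025,0,0,0]]}}

```text
time: 23.2
tool_pos: [384.4, 211.6, 5.7]
tcp_rot: [12.4, 89.9, -157.6]
ft_force: [0.0, 0.6, -0.3]
finger_gap: 84.9
```

Request:
{"method": "drive_tool", "body": {"deltas": [[50,0,0,0,0,0,0],[80,0,0,0,0,0,0],[110,0,0,0,0,0,0],[140,0,0,0,0,0,0],[200,0,0,0,0,0,0],[255,0,0,0,0,0,0],[255,0,0,0,0,0,0],[255,0,0,0,0,0,0],[255,0,0,0,0,0,0],[255,0,0,0,0,0,0]], "squeeze": 60}}

```text
time: 24.03
tool_pos: [386.0, 212.4, 7.7]
tcp_rot: [-173.4, 89.9, 16.6]
ft_force: [-0.4, -1.4, 6.7]
finger_gap: 44.3
```

```bash
python3 - <<'E'
from h import *
delta((599.5,-50.3,110),-80)
E
```

```text
t 24.0333 p [386.  212.4   7.7] jaw -79.98 F [-0.37 -1.41  6.74] gap 44.3 q [ 22.  -4. 122.  -0.  62. 102.]
  delta [-0.102   0.2958 -0.1648] [ 0.0004 -0.0025  0.0003] rows>= 9.0
```

Request:
{"method": "drive_tool", "body": {"deltas": [[255,-0.004,0,0,0,0,0],[255,-0.012,0,0,0,0,0],[255,-0.025,0,0,0,0,0],[255,-0.04,0,0,0,0,0],[255,-0.055,0,0,0,0,0],[255,-0.07,0,0,0,0,0],[255,-0.085,0,0,0,0,0],[255,-0.097,0,0,0,0,0],[255,-0.102,0,0,0,0,0],[255,-0.102,0,0,0,0,0]]}}

```text
time: 24.87
tool_pos: [385.5, 212.4, 109.8]
tcp_rot: [-166.6, 89.9, 23.4]
ft_force: [0.7, 0.0, -4.7]
finger_gap: 44.0
```

```bash
python3 - <<'E'
from h import *
delta((599.5,-50.3,110),-80)
s=shot('wrist','w10'); s=shot('scene','s10'); crop('s10',220,80,340,190,5,'s10c')
E
```

```text
t 24.8667 p [385.5 212.4 109.8] jaw -79.98 F [ 0.65  0.03 -4.68] gap 44.0 q [ 22. -13. 118.   0.  75. 102.]
  delta [ 1.000e-04  2.959e-01 -1.650e-01] [ 0.0004 -0.0025  0.0006] rows>= 9.0
```

View pics/w10.png

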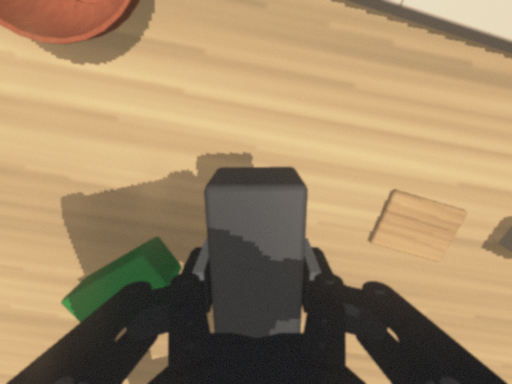

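View pics/s10c.png

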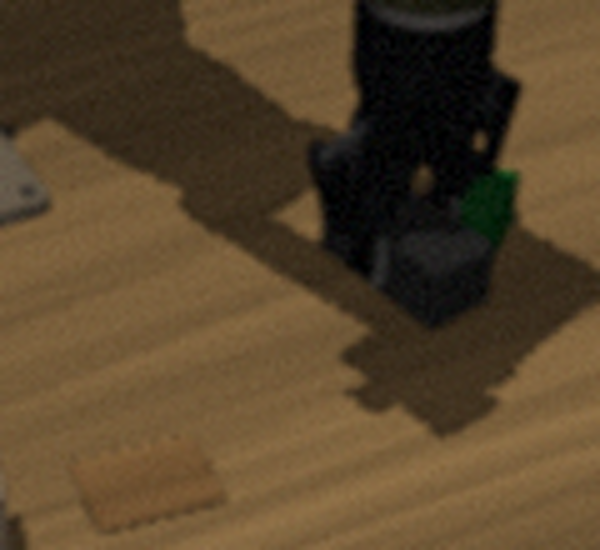

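```bash
python3 - <<'E'
from h import *
s=load('w10'); p=np.array([385.5,212.4,109.8]); R=Rdown(-80)
for uv in [(207,187),(305,187),(256,187)]:
    print(R.inv().apply(back(s,uv,144.)-p).round(1))
print(R.inv().apply(back(s,(256,168),102.)-p).round(1))
E
```

```text
[-34.2 -20.  -48.8]
[-34.2  21.3 -48.9]
[-34.2   0.7 -48.8]
[  7.8   0.6 -48.4]
```

The brick is held level and centred on the TCP, its front edge about 49 mm ahead against an expected 50. Moving to above setter 3.

Request:
{"method": "drive_tool", "body": {"deltas": [[255,0,0.016,-0.009,0,0,0],[255,0,0.045,-0.025,0,0,0],[255,0,0.077,-0.043,0,0,0],[255,0,0.109,-0.061,0,0,0],[255,0,0.141,-0.079,0,0,0],[255,0,0.173,-0.097,0,0,0],[255,0,0.205,-0.115,0,0,0],[255,0,0.237,-0.132,0,0,0],[255,0,0.266,-0.148,0,0,0],[255,0,0.286,-0.16,0,0,0]]}}

```text
time: 25.8
tool_pos: [592.4, -44.6, 106.4]
tcp_rot: [-2.1, 89.9, -172.2]
ft_force: [-0.1, 0.7, -3.7]
finger_gap: 44.4
```

```bash
python3 - <<'E'
from h import *
delta((600,-50.3,65),-80)
E
```

```text
t 25.8 p [592.4 -44.6 106.4] jaw -80.07 F [-0.11  0.74 -3.69] gap 44.4 q [-9. 12. 94. -0. 75. 71.]
  delta [ 0.0414  0.007  -0.0066] [-0.0013  0.0021  0.0001] rows>= 2.0
```

Request:
{"method": "drive_tool", "body": {"deltas": [[255,0.004,0.003,-0.003,0,0,0],[255,0.012,0.005,-0.005,0,0,0],[255,0.021,0.007,-0.0065,0,0,0],[255,0.03,0.007,-0.0065,0,0,0],[255,0.036,0.007,-0.0065,0,0,0],[255,0.041,0.007,-0.0065,0,0,0],[255,0.044,0.007,-0.0065,0,0,0],[255,0.044,0.007,-0.0065,0,0,0],[255,0.044,0.007,-0.0065,0,0,0],[255,0.044,0.007,-0.0065,0,0,0]]}}

```text
time: 26.63
tool_pos: [600.1, -47.5, 65.0]
tcp_rot: [160.4, 89.9, -9.6]
ft_force: [0.9, -0.7, -4.4]
finger_gap: 44.2
```

```bash
python3 - <<'E'
from ov import *
delta((600,-50.3,45),-80)
s=shot('scene','s11'); s=shot('top','t11'); shot('wrist','w11')
sx,sy,a=604,9.8,-4.9
S=[(rect(sx,sy,a,120,330,20),(0,255,0))]
ca,sa=np.cos(np.radians(a)),np.sin(np.radians(a))
for v,h in ((84,30),(12,30),(-60,36),(-132,30)): S.append((circ(sx-sa*v,sy+ca*v,30,h),(0,0,255)))
draw('s11',190,160,330,280,5,S,'s11c'); draw('w11',0,0,512,384,1.5,S,'w11c')
E
```

```text
t 26.6333 p [600.1 -47.5  65. ] jaw -79.97 F [ 0.88 -0.69 -4.39] gap 44.2 q [-9. 16. 94. -0. 70. 71.]
  delta [0.02   0.0027 0.0006] [ 0.0005 -0.001  -0.0004] rows>= 1.0
```

View pics/s11c.png

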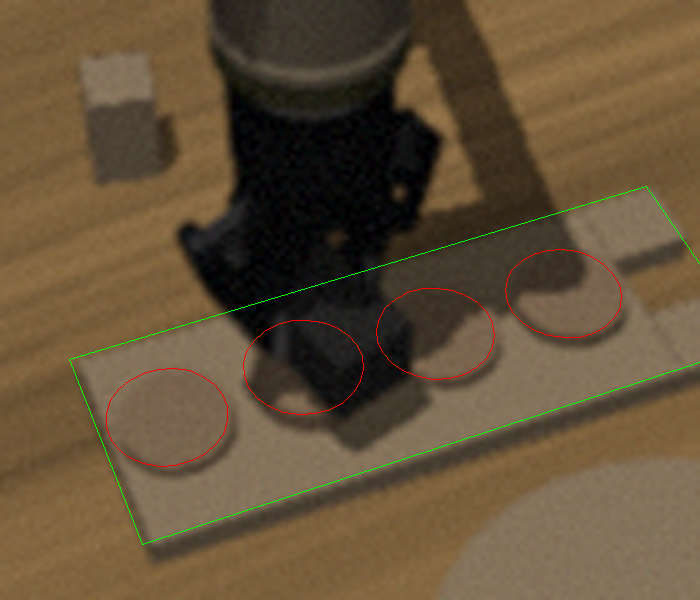

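View pics/w11c.png

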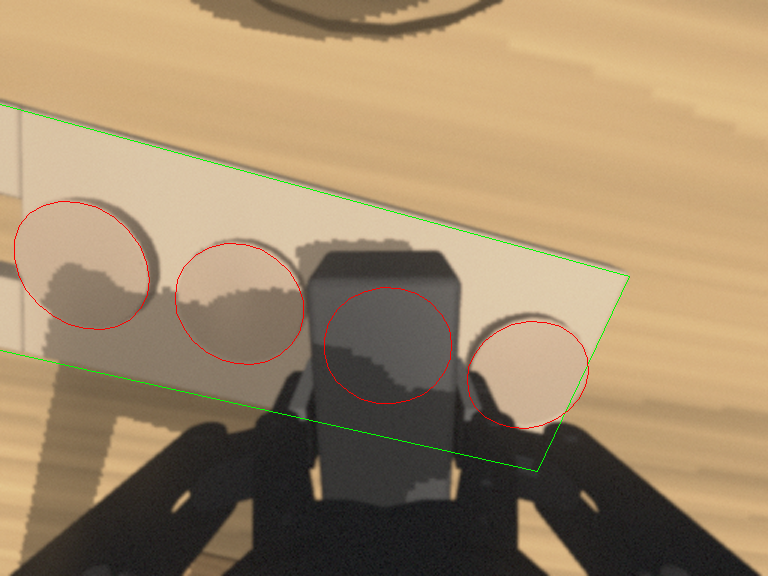

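The wrist overlay fits the shelf edges and setters 1, 2 and 4 within about 2 px, and the brick straddles setter 3 (circle centre (388,345)). Lowering gently.

Request:
{"method": "drive_tool", "body": {"deltas": [[255,0.003,0.001,0.0,0,0,0],[255,0.007,0.0025,0.001,0,0,0],[255,0.011,0.0025,0.001,0,0,0],[255,0.014,0.0025,0.001,0,0,0],[255,0.016,0.0025,0.001,0,0,0],[255,0.0175,0.0025,0.001,0,0,0],[255,0.0185,0.0025,0.001,0,0,0],[255,0.0185,0.0025,0.001,0,0,0],[255,0.0185,0.0025,0.001,0,0,0],[255,0.0185,0.0025,0.001,0,0,0]]}}

```text
time: 27.62
tool_pos: [599.3, -50.3, 46.0]
tcp_rot: [158.2, 90.0, -11.8]
ft_force: [-0.3, 0.7, -3.2]
finger_gap: 44.2
```

Request:
{"method": "drive_tool", "body": {"deltas": [[255,0.0005,0,0,0,0,0],[255,0.001,0,0,0,0,0],[255,0.0015,0,0,0,0,0],[255,0.002,0,0,0,0,0],[255,0.002,0,0,0,0,0],[255,0.002,0,0,0,0,0],[255,0.002,0,0,0,0,0],[255,0.002,0,0,0,0,0],[255,0.002,0,0,0,0,0],[255,0.002,0,0,0,0,0]]}}

```text
time: 28.45
tool_pos: [599.2, -50.3, 43.8]
tcp_rot: [151.4, 90.0, -18.6]
ft_force: [1.0, 0.6, -3.9]
finger_gap: 44.1
```

Request:
{"method": "drive_tool", "body": {"deltas": [[255,0.0005,0,0,0,0,0],[255,0.001,0,0,0,0,0],[255,0.0015,0,0,0,0,0],[255,0.0015,0,0,0,0,0],[255,0.0015,0,0,0,0,0],[255,0.0015,0,0,0,0,0],[255,0.0015,0,0,0,0,0],[255,0.0015,0,0,0,0,0],[255,0.0015,0,0,0,0,0],[255,0.0015,0,0,0,0,0]]}}

```text
time: 29.28
tool_pos: [599.2, -50.2, 43.8]
tcp_rot: [99.6, 90.0, -70.4]
ft_force: [-8.5, 0.8, 8.7]
finger_gap: 44.2
```

Contact came at TCP z 43.8, so the brick's underside is at 36 mm as expected. Easing off slightly and releasing.

Request:
{"method": "drive_tool", "body": {"deltas": [[255,-0.001,0,0,0,0,0],[255,-0.001,0,0,0,0,0],[255,-0.001,0,0,0,0,0],[100,-0.001,0,0,0,0,0],[85,-0.001,0,0,0,0,0],[65,-0.001,0,0,0,0,0],[40,-0.001,0,0,0,0,0],[20,-0.001,0,0,0,0,0],[0,-0.001,0,0,0,0,0],[0,-0.001,0,0,0,0,0]]}}

```text
time: 30.12
tool_pos: [599.2, -50.2, 43.2]
tcp_rot: [113.0, 90.0, -57.0]
ft_force: [-0.5, 1.0, -0.1]
finger_gap: 85.7
```

Request:
{"method": "drive_tool", "body": {"deltas": [[0,0,0,0,0,0,0],[0,0,0,0,0,0,0],[0,-0.01,0,0,0,0,0],[0,-0.025,0,0,0,0,0],[0,-0.045,0,0,0,0,0],[0,-0.07,0,0,0,0,0],[0,-0.1,0,0,0,0,0],[0,-0.13,0,0,0,0,0],[0,-0.155,0,0,0,0,0],[0,-0.165,0,0,0,0,0]]}}

```text
time: 30.95
tool_pos: [601.2, -50.6, 214.3]
tcp_rot: [160.3, 89.6, -9.7]
ft_force: [1.2, -0.1, 0.5]
finger_gap: 85.6
```

```bash
python3 - <<'E'
from ov import *
delta((450,-100,250),-80)
s=shot('scene','s12'); s=shot('top','t12'); shot('wrist','w12')
sx,sy,a=604,9.8,-4.9
S=[(rect(sx,sy,a,120,330,20),(0,255,0))]
ca,sa=np.cos(np.radians(a)),np.sin(np.radians(a))
for v,h in ((84,30),(12,30),(-60,36),(-132,30)): S.append((circ(sx-sa*v,sy+ca*v,30,h),(0,0,255)))
S.append((rect(599,-50,10,100,45,78),(255,255,0)))
draw('s12',130,140,290,270,5,S,'s12c'); draw('w12',0,0,512,384,1.5,S,'w12c')
E
```

```text
t 30.95 p [601.2 -50.6 214.3] jaw -79.98 F [ 1.18 -0.07  0.51] gap 85.6 q [-10.   8.  86.   0.  85.  70.]
  delta [-0.0367  0.0225  0.1572] [ 0.0004 -0.0069 -0.0025] rows>= 4.0
```

View pics/s12c.png

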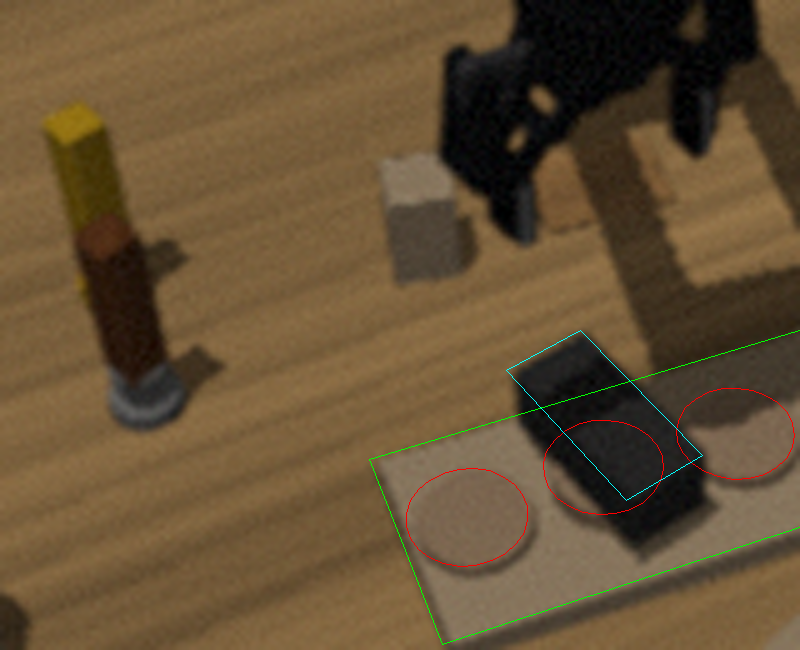

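View pics/w12c.png

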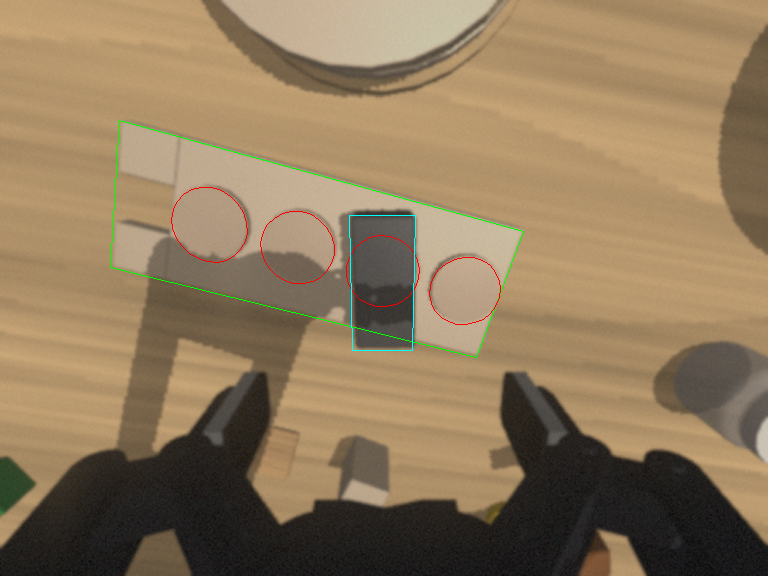

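The brick's top face matches the predicted rectangle centred on setter 3, with its edges at (349–415, 213–350) in the wrist view. It lies flat, the feeler stands upright with its foot at (148,395) in the scene crop, and the post and rib are undisturbed. One settling call, then hand in.

Request:
{"method": "drive_tool", "body": {"deltas": [[0,-0.005,0,0,0,0,0],[0,-0.01,0,0,0,0,0],[0,-0.01,0,0,0,0,0],[0,-0.01,0,0,0,0,0],[0,-0.01,0,0,0,0,0],[0,-0.01,0,0,0,0,0],[0,-0.01,0,0,0,0,0],[0,-0.01,0,0,0,0,0],[0,-0.01,0,0,0,0,0],[0,-0.01,0,0,0,0,0]]}}

```text
time: 31.93
tool_pos: [599.1, -50.2, 218.2]
tcp_rot: [-10.1, 90.0, 179.9]
ft_force: [-0.4, 0.5, 0.5]
finger_gap: 85.5
```

```bash
python3 -c "
from bench import hand_in
print(hand_in())"
```

```text
the job is handed in; nothing more can be done
None
```

The job is handed in at about 32 s of the 72 s allowed; the hand-in reports no verdict. I touched the feeler to setters 1 to 4 in order from the notched end and found the third to be the high one. I then stood the feeler back on the bench and laid the brick on setter 3.

- **Touches:** each press gave about 5 to 5.5 N, which I estimate as 2 to 5 mm of foot travel, well short of the stop. Setter 3 made contact about 5 mm higher than the others. The foot's travel is worked out from force and height readings that wander by about 1 N and 1 mm, not measured directly.
- **Feeler:** it stands upright and released at about (425, -241), about 13 mm from where it started. The yellow look-alike was not touched.
- **Brick:** its underside met the setter at about 36 mm, matching the high setter. The last wrist picture shows it flat and within about 3 mm of the setter's centre.
- **Disagreement:** the top camera placed things 3 to 5 mm nearer the robot than the wrist and scene cameras did. I went with the wrist view.
- **Bystanders:** the last pictures show the post and rib apparently where they were. I did not measure the bowl or jar again, but the arm never came near them.

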